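# Refit a cleaned centrifuge rotor and its locking cover

### The arm

A 6-joint arm with a two-finger parallel gripper is mounted at the origin on a cart in front of the work surface, level with it; the furniture and walls round the work are solid. World frame = base frame: x ahead of the robot, y to its left, z up, the work surface at z = 0. Lengths are in m, angles in degrees, forces in N, time in s.
With the tool pointing down it reaches from about 0.35 to 0.875 m from the base axis. Payload 4.2 kg.
Tool frame: the origin (TCP) lies on the centre line of the jaws, within the pads' length; the fingertips stand 19 mm ahead of it and the grasp point (between the pads) is the TCP; x points along the fingers, y is the direction in which the jaws open and shut, and the axes are right-handed (so a half turn about x gives the same grasp; the last joint's range is limited). The gripper opens to 87 mm and grips with 3 to 60 N. Pads are 19 mm wide; open, the fingers measure 117 mm over their backs; the gripper's body (75 mm by 190 mm) begins 51 mm behind the grasp point.
Start: joints at [90.676, 22.042, 0.453, 0, -68.411, -14.817], TCP at [0.153, 0.606, 0.242] pointing down, gripper open.
Joint ranges: [-179.83, 179.83], [-69.29, 118.12], [-61.27, 80.66], [-181.25, 117.63], [-171.15, -9.14], [-177.46, 177.46]. Speed limits (degrees/s): [159.86, 159.86, 180, 180, 180, 180].

### API

Orientations are given as a 3x3 rotation matrix whose columns are the frame's x, y, z axes.
In Python, from station import r, viewer, job, spotter gives the robot as it stands.
- The arm moves only by the tool play_rows, never from a script. Its argument "commands" is a list of rows, each an object of numbers: "fingers": the gripper command: -1 is fully open, 1 is shut, values between are in proportion; "tx", "ty", "tz": the shift along the tool's x, y, z normalised to -1 to 1, where 1 is 750 mm; "ax", "ay", "az": the turn, a rotation vector about the tool's x, y, z normalised to -1 to 1, where 1 is pi rad. In form: [{"fingers": .., "tx": .., "ty": .., "tz": .., "ax": .., "ay": .., "az": ..}, ...]. A call has 1 to 5 rows; each row is the pose to reach, as a shift and turn from the pose commanded when the call began, along the tool's axes at that moment, turning the shorter way round; what a row does not reach only later rows make up. A row lasts 1/12 s, in which the tool goes at most 41.7 mm and 7.16 degrees, less where a joint would pass 70% of its speed; a pose out of reach is approached as far as the arm can. A call with a number of a shift or a turn outside -1 to 1 is refused whole. A call with a gripper value outside its range is refused whole. The fingers move at their own pace and stop on an object; the grip force is fixed at half the most. Time passes only in rows, so rows that repeat a pose let the fingers close. It gives the time, the measured TCP pose, the force and the opening at its end, in the units of the state.
- r.sense(): the state, without advancing time (a new reading comes with each control period).
- viewer.capture(name): name is "scene" or "side" or "wrist"; returns a dict with "image" (480x640x3 uint8, red, green, blue), "fx", "fy", "cx", "cy" (pixels), "R" (3x3) and "t" (3): a world point X has camera coordinates R X + t; the wrist camera has in their place "mount" (4x4, takes a point from camera to tool coordinates, whose origin is the TCP and whose axes are the tool frame's). Camera axes: x right, y down, z forward; pixel columns grow to the right and rows downward; lengths in m; the calibration is good to about 2 mm. A picture is of the moment at which its call begins: read the wrist's pose just before it. There is no depth.
- job.finish_job(): hands the job in, once; it reports no verdict.
Trained networks look in a picture, given as the dict that the camera call returned (one of the last four; its "shot" number tells which), for a name from the list of things; names that differ only in an ending like _2 or _b are one class to them, and where a whole thing is asked for, a point or a joint stands for the part that bears it (a point fixed in the world has none). Each returns a list of dicts, best first, with "score" (0 to 1); they miss things now and then, are a little off and sometimes report something else, mostly with a low value. They report only what shows in the picture. A call takes as long as a camera call. They do not tell look-alikes from the thing itself.
- spotter.find_in(name, picture): "uv" ([column, row] in pixels, amid what is visible of it).
- spotter.silhouettes(name, picture): "region" (480x640 bool, what is visible of it) and "uv" ([column, row] in pixels, amid what is visible of it).
The state is a dict: "time_s": time; "joints": joint angles; "joint_velocities": joint speeds; "effort": joint torques, N m; "tcp_pos": TCP position; "ee_rot": TCP orientation; "wrist_force": force on the tool from outside, world axes, zero at the start; "moment": the same for the moment, N m; "gripper_width": opening from 0.0 (shut) to 1.0 (fully open).
Only numpy, scipy, OpenCV 4.12 (cv2) and the standard library are available. Lean on these libraries where they do the work, as an engineer would, in place of code of your own. Each camera call takes 0.05 s, during which the arm holds its last target. There are 200 camera calls.

### The job

The small bench centrifuge has been cleaned and its rotor and rotor cover left to dry beside it. Put the silver rotor back down the spindle until it sits fully on its seat, lowering it gently rather than dropping it, then put the blue cover over the same spindle and press it down until the spindle's locking balls have snapped over the knob and the cover is fully home on the rotor. Do not disturb the counter, petri dish, marker and notebook on the bench.

Things in the scene. Friction and masses are not known exactly. Their poses are not given: they have to be found in the camera images.
- centrifuge: small white round bench centrifuge, fixed; housing 212 across, 76 high, sloping control panel in front (-x) reaching 130 from the axis, smoky domed lid standing open at the back (+x) from 100 behind the axis, up to 300 high. Bowl open at the top, 150 across, floor 36 above the bench. Origin: on the vertical spindle axis at bench height; z up
- spindle_seat (a point): centre of the seat flange's top (48 across), on the spindle axis, 45 above the bench: the rotor's underside rests here when home. Above it the spindle is 23 in diameter for 34, cones to 15 at 46, stays 15 up to 82, then a tapered nose. Three sprung steel balls, centres 76 above the seat, stick out to 22 across
- spindle_tip (a point): top of the spindle's nose (8 across there), 90 above the seat
- rotor: silver metal rotor, loose, 0.35 kg: disc 102 across and 22 high with eight dark tube places; in its middle a hub collar 40 across rising from 22 to 42, to be grasped across; straight bore 26 right through, so it passes the balls and goes down on the wide lower spindle. Origin: centre of the underside, z up along the bore. Home: origin at spindle_seat
- rotor_hub_top (a point): on the rotor's axis at the top of the hub collar, 42 above its underside
- rotor_cover: blue skirted round cover, loose, 0.15 kg: 104 across, disc top 24 above its lower edge; black ribbed knob 40 across from 24 to 46. Hole right through, 25 wide but for a lip 17 wide in its top 5. Origin: centre of the skirt's lower edge, z up. Home on the rotor: origin 24 above spindle_seat, the spindle tip then standing 20 above the knob
- cover_knob_top (a point): on the cover's axis at the top of the knob, 46 above its lower edge. Let down on the spindle, the lip stops on the balls, 15 above home; pressing the knob down with 10 to 15 N, on the ring round the spindle nose or while holding it, drives the balls in until they snap out above the lip
- tally_counter: chrome hand tally counter, 54x69x24, at the front left of the bench: a bystander
- petri_0: closed petri dish, 60 across and 14 high, at the front right of the bench: a bystander
- marker_0: white marker pen with a black cap, 130 long, 14 thick, near the front edge: a bystander
- notebook_1: purple notebook, 148x109x14, on the left with a green pen on it: a bystander
Not all that is in view belongs to the job. Several things have the shape of the rotor; the one meant has the colours described above.

How it is judged (in metres and radians):
On the way:
1. the rotor is down the spindle, level and fully on its seat, and the cover is not yet on (z of rotor in the frame of spindle_seat between -0.003 and 0.003 m and horizontal distance between rotor and spindle_seat below 0.005 m and angle between rotor's own z axis and vertical below 0.06 rad and horizontal distance between rotor_cover and spindle_seat above 0.05 m), for 0.2 s.
At the end, for the whole second after the job is handed in: The rotor rests on the spindle's seat (within 3 mm of height, 5 mm sideways, level within 0.06 rad) and the cover is locked down on it (origin 21 to 27.5 mm above the seat, within 5 mm sideways, level within 0.06 rad), both at rest (z of rotor in the frame of spindle_seat between -0.003 and 0.003 m and horizontal distance between each of rotor, rotor_cover and spindle_seat below 0.005 m and angle between each of rotor, rotor_cover's own z axis and vertical below 0.06 rad and z of rotor_cover in the frame of spindle_seat between 0.021 and 0.0275 m and linear speed of each of rotor, rotor_cover below 0.02 m/s); the robot touches nothing.
It fails at once if the rotor is dropped down the spindle (faster than 0.6 m/s on it) (horizontal distance between rotor and spindle_seat below 0.02 m and z of rotor in the frame of spindle_seat below 0.085 m and linear speed of rotor above 0.6 m/s).
It fails at once if the counter, petri dish, marker or notebook is shifted by more than 3 cm (distance of any of tally_counter, petri_0, marker_0, notebook_1 from where it was at the start of the episode above 0.03 m).
It also fails if it takes over 69 s, if anything falls off the work surface, if the arm or the gripper's body presses on something with over 40 N, if the wrist force passes 120 N, or if a joint passes its speed limit or range.

## Working session

There is one attempt and no reset: what is moved stays moved. The work goes in short steps, Python scripts to look and compute and a tool call to move; the robot and the scene stay as the last step left them, time stands still between calls to the robot, and variables do not carry over. Pictures are saved under pics/ and viewed, about 8 in all and at most 12, crops included, and the job is handed in when it is done.

Besides the shell and the picture viewer there is one more tool, called after "Call:" by a JSON object that holds its "fn" and its "kwargs". play_rows: Moves the arm, as the interface text tells. Its arguments: {"type":"object","properties":{"commands":{"type":"array"}},"required":["commands"]}

```bash
mkdir -p pics; cat > h.py <<'E'
import numpy as np, cv2
from station import r, viewer, job, spotter
def cap(n):
    s=r.sense(); p=viewer.capture(n)
    if n=="wrist":
        M=np.array(p["mount"]); Rt=np.array(s["ee_rot"]); 
        Rcw=Rt@M[:3,:3]; o=Rt@M[:3,3]+np.array(s["tcp_pos"])
    else:
        Rcw=np.array(p["R"]).T; o=-Rcw@np.array(p["t"])
    p["Rcw"]=Rcw; p["o"]=o; return p
def save(p,f,box=None,sc=1):
    im=p["image"][:,:,::-1]
    if box: im=im[box[1]:box[3],box[0]:box[2]]
    cv2.imwrite("pics/"+f,cv2.resize(im,None,fx=sc,fy=sc,interpolation=cv2.INTER_CUBIC))
def onz(p,uv,z):
    d=p["Rcw"]@np.array([(uv[0]-p["cx"])/p["fx"],(uv[1]-p["cy"])/p["fy"],1]); 
    return p["o"]+d*(z-p["o"][2])/d[2]
def proj(p,X):
    c=p["Rcw"].T@(np.array(X)-p["o"]); return [p["fx"]*c[0]/c[2]+p["cx"],p["fy"]*c[1]/c[2]+p["cy"]]
E
python3 - <<'E'
from h import *
np.set_printoptions(precision=3,suppress=True)
s=r.sense();print(np.array(s["ee_rot"]),s["tcp_pos"],s["gripper_width"])
P=[]
for n in("scene","side"):
    p=cap(n);P.append(p["image"]);print(n,p["o"],p["fx"],p["Rcw"][:,2])
    for t,z in(("rotor",.02),("rotor_cover",.03),("centrifuge",.07),("tally_counter",.01),("petri_0",.01),("marker_0",.01),("notebook_1",.01)):
        for d in spotter.find_in(t,p)[:4]: print(t,round(d["score"],2),np.array(d["uv"]),onz(p,d["uv"],z))
im=np.vstack([i[:,:,::-1] for i in P]); 
cv2.imwrite("pics/a.png",P[0][:,:,::-1]);cv2.imwrite("pics/b.png",P[1][:,:,::-1])
E
```

```text
[[-0.    -0.244 -0.97 ]
 [-0.002 -0.97   0.244]
 [-1.     0.002 -0.   ]] [0.153 0.606 0.24 ] 0.9990236614235657
scene [-0.314 -0.614  0.688] 510.3220839579291 [ 0.617  0.627 -0.475]
rotor 0.79 [315.9 274.7] [0.429 0.167 0.02 ]
rotor 0.57 [352.5 319.2] [ 0.362 -0.02   0.02 ]
rotor_cover 0.58 [270.6 249.8] [0.415 0.328 0.03 ]
centrifuge 0.97 [490.3 274. ] [ 0.675 -0.163  0.07 ]
tally_counter 0.45 [223.1 251.1] [0.338 0.437 0.01 ]
petri_0 0.62 [431.7 397.7] [ 0.306 -0.269  0.01 ]
marker_0 0.58 [268.9 284.7] [0.325 0.223 0.01 ]
marker_0 0.27 [496.  278.6] [ 0.761 -0.141  0.01 ]
notebook_1 0.6 [224.9 230.9] [0.411 0.535 0.01 ]
side [0.206 1.161 0.81 ] 485.7980645470347 [ 0.168 -0.817 -0.552]
rotor 0.86 [310.2 279.5] [0.423 0.197 0.02 ]
rotor 0.65 [343.6 238.1] [ 0.368 -0.01   0.02 ]
rotor_cover 0.67 [289.7 329.2] [0.428 0.393 0.03 ]
centrifuge 0.9 [272.8 183.2] [ 0.638 -0.214  0.07 ]
tally_counter 0.7 [324.5 355.9] [0.34  0.438 0.01 ]
tally_counter 0.32 [273.3 186.2] [ 0.665 -0.303  0.01 ]
petri_0 0.44 [370.8 200. ] [ 0.316 -0.27   0.01 ]
marker_0 0.72 [350.2 299.1] [0.312 0.242 0.01 ]
marker_0 0.68 [314.  275.6] [0.42  0.167 0.01 ]
notebook_1 0.92 [274.4 393.7] [0.42  0.555 0.01 ]
```

View pics/a.png

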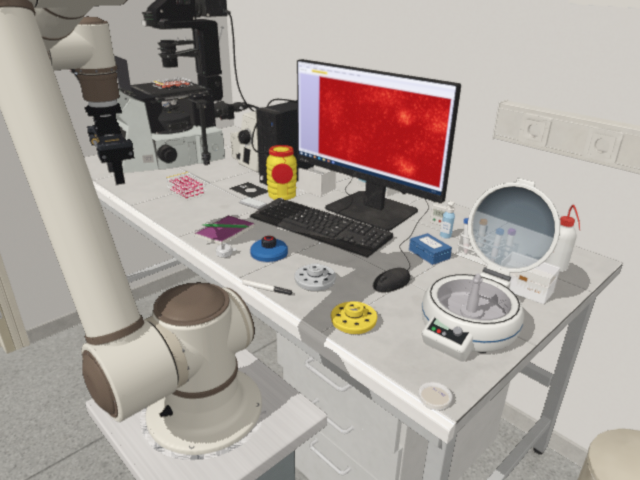

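View pics/b.png

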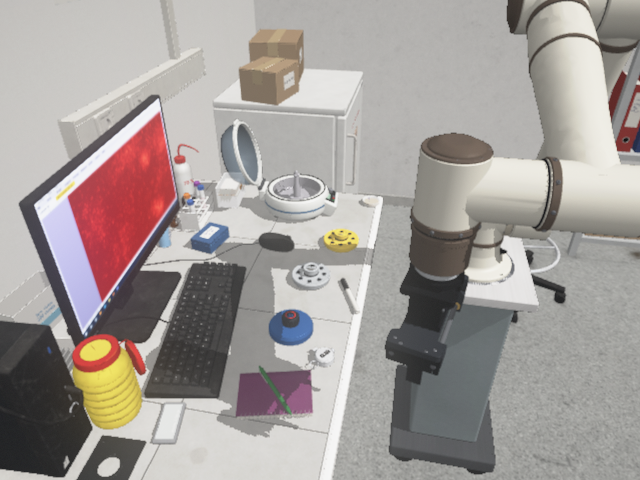

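Three lookalikes fit the rotor's shape. In the scene view I see a silver one at (315,276) and a yellow one at (354,318). The blue cover is at (269,249), also in the shape class. The silver one matches the description. I'll confirm it in an enlarged crop.

```bash
python3 - <<'E'
from h import *
np.set_printoptions(precision=3,suppress=True)
p=cap("scene"); q=cap("side"); w=cap("wrist"); print(w["mount"],w["fx"])
a=cv2.resize(p["image"][220:350,230:540,::-1],None,fx=2.5,fy=2.5,interpolation=2)
b=cv2.resize(q["image"][150:350,250:380,::-1],None,fx=2.5,fy=2.5,interpolation=2)[:250]
b=cv2.resize(q["image"][155:255,235:395,::-1],None,fx=2.5,fy=2.5,interpolation=2)
c=np.zeros((575,775,3),np.uint8);c[:325]=a;c[325:,:400]=b;cv2.imwrite("pics/c.png",c)
E
```

```text
[[ 0.    -0.303  0.953 -0.144]
 [ 1.     0.001 -0.     0.   ]
 [-0.     0.953  0.303 -0.084]
 [ 0.     0.     0.     1.   ]] 415.2675400315552
```

View pics/c.png

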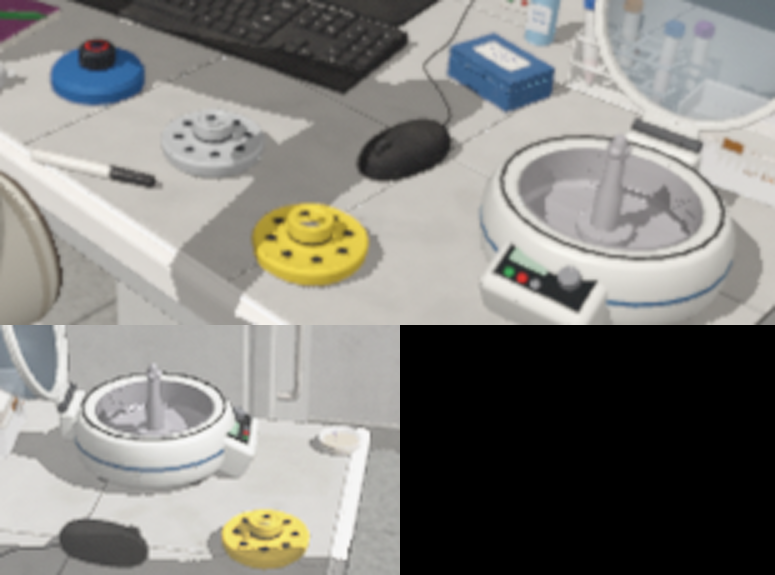

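```bash
python3 - <<'E'
from h import *
np.set_printoptions(precision=4,suppress=True)
p=cap("scene"); q=cap("side")
for n,a,b,z in (("hub",(315.2,267.2),(311,267),.042),("tip",(478,275.2),(296.6,171),.135),("knob",(269.2,236.8),(291,313),.046)):
    A=[];B=[]
    for c,uv in((p,a),(q,b)):
        d=c["Rcw"]@np.array([(uv[0]-c["cx"])/c["fx"],(uv[1]-c["cy"])/c["fy"],1]);d/=np.linalg.norm(d)
        M=np.eye(3)-np.outer(d,d);A.append(M);B.append(M@c["o"])
    X=np.linalg.lstsq(np.vstack(A),np.hstack(B),rcond=None)[0]
    print(n,onz(p,a,z),onz(q,b,z),"tri",X)
E
```

```text
hub [0.4276 0.168  0.042 ] [0.4263 0.1728 0.042 ] tri [0.4279 0.1696 0.0403]
tip [ 0.5475 -0.1958  0.135 ] [ 0.5488 -0.1877  0.135 ] tri [ 0.5507 -0.194   0.1323]
knob [0.4406 0.3644 0.046 ] [0.4338 0.3576 0.046 ] tri [0.4347 0.3591 0.0488]
```

Call:
{"fn": "play_rows", "kwargs": {"commands": [{"fingers":-1,"tx":0,"ty":0.448,"tz":-0.493,"ax":0,"ay":0,"az":0},{"fingers":-1,"tx":0,"ty":0.448,"tz":-0.493,"ax":0,"ay":0,"az":0},{"fingers":-1,"tx":0,"ty":0.448,"tz":-0.493,"ax":0,"ay":0,"az":0},{"fingers":-1,"tx":0,"ty":0.448,"tz":-0.493,"ax":0,"ay":0,"az":0},{"fingers":-1,"tx":0,"ty":0.448,"tz":-0.493,"ax":0,"ay":0,"az":0}]}}

```text
time_s: 1.47
tcp_pos: [0.2686, 0.4308, 0.2417]
ee_rot: [[0.0, -0.244, -0.97], [0.0, -0.97, 0.244], [-1.0, -0.0, -0.0]]
wrist_force: [0.1, 0.2, 0.5]
gripper_width: 1.002
```

```bash
python3 - <<'E'
from h import *
np.set_printoptions(precision=4,suppress=True)
print(r.sense()["joints"])
p=cap("scene"); q=cap("side")
for uv,z in(((450,337),.045),((497,274),.08)): print(onz(p,uv,z)-[.549,-.192,0])
print(onz(q,(235+240/2.5,155+105/2.5),.045)-[.549,-.192,0],onz(q,(235+70/2.5,155+75/2.5),.08)-[.549,-.192,0])
E
```

```text
[ 76.4108  10.5617 -15.7243   0.0094 -63.6942  -0.5101]
[-0.1117 -0.0231  0.045 ]
[0.1212 0.0109 0.08  ]
[-0.1088 -0.0106  0.045 ] [0.1105 0.0151 0.08  ]
```

Call:
{"fn": "play_rows", "kwargs": {"commands": [{"fingers":-1,"tx":0.05,"ty":0.287,"tz":-0.291,"ax":0,"ay":0,"az":0},{"fingers":-1,"tx":0.05,"ty":0.287,"tz":-0.291,"ax":0,"ay":0,"az":0},{"fingers":-1,"tx":0.05,"ty":0.287,"tz":-0.291,"ax":0,"ay":0,"az":0},{"fingers":-1,"tx":0.05,"ty":0.287,"tz":-0.291,"ax":0,"ay":0,"az":0},{"fingers":-1,"tx":0.05,"ty":0.287,"tz":-0.291,"ax":0,"ay":0,"az":0}]}}

```text
time_s: 1.98
tcp_pos: [0.3759, 0.2545, 0.2165]
ee_rot: [[0.001, -0.243, -0.97], [0.001, -0.97, 0.243], [-1.0, -0.001, -0.001]]
wrist_force: [0.9, -0.1, -0.1]
gripper_width: 1.0
```

Call:
{"fn": "play_rows", "kwargs": {"commands": [{"fingers":-1,"tx":0.022,"ty":0.0925,"tz":-0.095,"ax":0.195,"ay":0,"az":0},{"fingers":-1,"tx":0.022,"ty":0.0925,"tz":-0.095,"ax":0.195,"ay":0,"az":0},{"fingers":-1,"tx":0.022,"ty":0.0925,"tz":-0.095,"ax":0.195,"ay":0,"az":0},{"fingers":-1,"tx":0.022,"ty":0.0925,"tz":-0.095,"ax":0.195,"ay":0,"az":0},{"fingers":-1,"tx":0.022,"ty":0.0925,"tz":-0.095,"ax":0.195,"ay":0,"az":0}]}}

```text
time_s: 2.4
tcp_pos: [0.428, 0.17, 0.1996]
ee_rot: [[-0.0, -0.763, -0.646], [-0.0, -0.646, 0.763], [-1.0, 0.0, -0.0]]
wrist_force: [-0.2, -0.4, -1.1]
gripper_width: 0.999
```

Call:
{"fn": "play_rows", "kwargs": {"commands": [{"fingers":-1,"tx":0,"ty":0,"tz":0,"ax":0.195,"ay":0,"az":0},{"fingers":-1,"tx":0,"ty":0,"tz":0,"ax":0.195,"ay":0,"az":0},{"fingers":-1,"tx":0,"ty":0,"tz":0,"ax":0.195,"ay":0,"az":0},{"fingers":-1,"tx":0,"ty":0,"tz":0,"ax":0.195,"ay":0,"az":0},{"fingers":-1,"tx":0,"ty":0,"tz":0,"ax":0.195,"ay":0,"az":0}]}}

```text
time_s: 2.82
tcp_pos: [0.4276, 0.1715, 0.1999]
ee_rot: [[0.0, -0.996, -0.093], [0.0, -0.093, 0.996], [-1.0, -0.0, 0.0]]
wrist_force: [0.1, 0.7, -0.1]
gripper_width: 1.001
```

Call:
{"fn": "play_rows", "kwargs": {"commands": [{"fingers":-1,"tx":0,"ty":0,"tz":0,"ax":0.195,"ay":0,"az":0},{"fingers":-1,"tx":0,"ty":0,"tz":0,"ax":0.195,"ay":0,"az":0},{"fingers":-1,"tx":0,"ty":0,"tz":0,"ax":0.195,"ay":0,"az":0},{"fingers":-1,"tx":0,"ty":0,"tz":0,"ax":0.195,"ay":0,"az":0},{"fingers":-1,"tx":0,"ty":0,"tz":0,"ax":0.195,"ay":0,"az":0}]}}

```text
time_s: 3.23
tcp_pos: [0.4275, 0.1715, 0.1999]
ee_rot: [[0.0, -0.868, 0.496], [0.0, 0.496, 0.868], [-1.0, -0.0, 0.001]]
wrist_force: [-0.3, 0.6, -0.8]
gripper_width: 1.0
```

Call:
{"fn": "play_rows", "kwargs": {"commands": [{"fingers":-1,"tx":0,"ty":0,"tz":0,"ax":0.195,"ay":0,"az":0},{"fingers":-1,"tx":0,"ty":0,"tz":0,"ax":0.195,"ay":0,"az":0},{"fingers":-1,"tx":0,"ty":0,"tz":0,"ax":0.195,"ay":0,"az":0},{"fingers":-1,"tx":0,"ty":0,"tz":0,"ax":0.195,"ay":0,"az":0},{"fingers":-1,"tx":0,"ty":0,"tz":0,"ax":0.195,"ay":0,"az":0}]}}

```text
time_s: 3.65
tcp_pos: [0.4276, 0.1715, 0.1999]
ee_rot: [[0.0, -0.425, 0.905], [0.0, 0.905, 0.425], [-1.0, 0.0, 0.001]]
wrist_force: [-0.3, 0.0, -0.3]
gripper_width: 0.996
```

Call:
{"fn": "play_rows", "kwargs": {"commands": [{"fingers":-1,"tx":0,"ty":0,"tz":0,"ax":0.098,"ay":0,"az":0},{"fingers":-1,"tx":0,"ty":0,"tz":0,"ax":0.098,"ay":0,"az":0},{"fingers":-1,"tx":0,"ty":0,"tz":0,"ax":0.098,"ay":0,"az":0}]}}

```text
time_s: 3.9
tcp_pos: [0.4276, 0.1715, 0.1999]
ee_rot: [[0.0, -0.131, 0.991], [0.0, 0.991, 0.131], [-1.0, 0.0, 0.001]]
wrist_force: [-0.3, 1.0, -0.4]
gripper_width: 1.0
```

```bash
python3 - <<'E'
from h import *
np.set_printoptions(precision=4,suppress=True)
s=r.sense();print(s["joints"],s["tcp_pos"],s["time_s"])
w=cap("wrist"); save(w,"d.png")
for t in("rotor","rotor_hub_top"):
  for d in spotter.find_in(t,w)[:2]: print(t,d["score"],d["uv"],onz(w,d["uv"],.02))
print(proj(w,[.428,.17,.042]))
E
```

```text
[  42.1553    8.1328  -25.3081    0.0008  -56.5241 -124.616 ] [0.4276 0.1715 0.1999] 3.9
rotor 0.69 [315.7, 210.8] [0.4209 0.1678 0.02  ]
rotor 0.69 [96.5, 120.0] [ 0.3735 -0.0036  0.02  ]
rotor_hub_top 0.95 [320.9, 211.7] [0.421 0.172 0.02 ]
rotor_hub_top 0.56 [94.6, 119.8] [ 0.3735 -0.005   0.02  ]
[np.float64(317.2288234262392), np.float64(227.11242597575665)]
```

View pics/d.png

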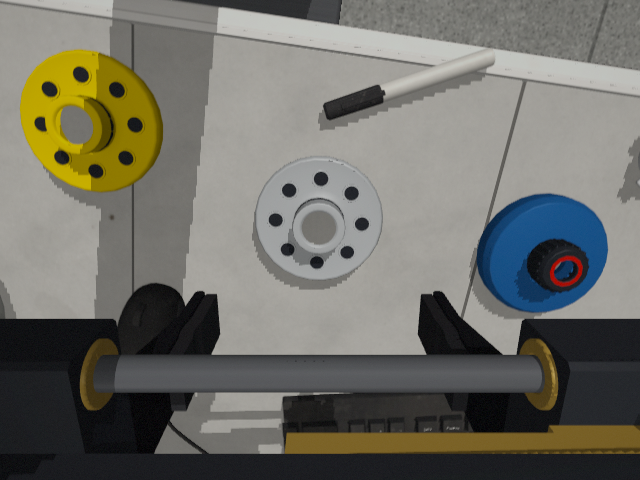

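Wrist view: the silver rotor's collar is centred at (319,228), within 1 mm of the prediction. The yellow decoy is at (90,120) and the cover knob at (567,267).

```bash
python3 - <<'E'
from h import *
np.set_printoptions(precision=4,suppress=True)
w=cap("wrist")
for t,uv,z in(("collar",(319,228),.042),("disc",(319.5,218),.02),("knob",(567,267),.046)):
    X=onz(w,uv,z); print(t,X)
    s=r.sense(); R=np.array(s["ee_rot"]); print((R.T@(X-s["tcp_pos"]))/.75)
E
```

```text
collar [0.4284 0.1713 0.042 ]
[ 0.2105 -0.0003  0.0012]
disc [0.4262 0.1714 0.02  ]
[ 0.2398  0.0003 -0.0017]
knob [0.4317 0.3637 0.046 ]
[0.2052 0.2532 0.0409]
```

Call:
{"fn": "play_rows", "kwargs": {"commands": [{"fingers":-1,"tx":0.05,"ty":0,"tz":0,"ax":0,"ay":0,"az":0},{"fingers":-1,"tx":0.1,"ty":0,"tz":0,"ax":0,"ay":0,"az":0},{"fingers":-1,"tx":0.15,"ty":0,"tz":0,"ax":0,"ay":0,"az":0},{"fingers":-1,"tx":0.19,"ty":0,"tz":0,"ax":0,"ay":0,"az":0},{"fingers":-1,"tx":0.209,"ty":0,"tz":0,"ax":0,"ay":0,"az":0}]}}

```text
time_s: 4.52
tcp_pos: [0.4257, 0.1697, 0.0407]
ee_rot: [[-0.005, -0.138, 0.99], [-0.005, 0.99, 0.138], [-1.0, -0.004, -0.006]]
wrist_force: [-45.0, -9.9, 158.1]
gripper_width: 0.999
```

Call:
{"fn": "play_rows", "kwargs": {"commands": [{"fingers":1,"tx":0,"ty":0,"tz":0,"ax":0,"ay":0,"az":0},{"fingers":1,"tx":0,"ty":0,"tz":0,"ax":0,"ay":0,"az":0},{"fingers":1,"tx":0,"ty":0,"tz":0,"ax":0,"ay":0,"az":0},{"fingers":1,"tx":0,"ty":0,"tz":0,"ax":0,"ay":0,"az":0},{"fingers":1,"tx":0,"ty":0,"tz":0,"ax":0,"ay":0,"az":0}]}}

```text
time_s: 4.93
tcp_pos: [0.4275, 0.1712, 0.0431]
ee_rot: [[0.0, -0.136, 0.991], [0.0, 0.991, 0.136], [-1.0, 0.0, 0.0]]
wrist_force: [0.0, -0.5, 0.3]
gripper_width: 0.708
```

Call:
{"fn": "play_rows", "kwargs": {"commands": [{"fingers":1,"tx":0,"ty":0,"tz":0,"ax":0,"ay":0,"az":0},{"fingers":1,"tx":0,"ty":0,"tz":0,"ax":0,"ay":0,"az":0},{"fingers":1,"tx":0,"ty":0,"tz":0,"ax":0,"ay":0,"az":0},{"fingers":1,"tx":0,"ty":0,"tz":0,"ax":0,"ay":0,"az":0}]}}

```text
time_s: 5.27
tcp_pos: [0.4275, 0.1712, 0.0431]
ee_rot: [[0.0, -0.136, 0.991], [0.0, 0.991, 0.136], [-1.0, 0.0, 0.0]]
wrist_force: [0.2, 0.4, 0.2]
gripper_width: 0.446
```

Call:
{"fn": "play_rows", "kwargs": {"commands": [{"fingers":1,"tx":-0.01,"ty":0,"tz":0,"ax":0,"ay":0,"az":0},{"fingers":1,"tx":-0.035,"ty":0,"tz":0,"ax":0,"ay":0,"az":0},{"fingers":1,"tx":-0.07,"ty":0,"tz":0,"ax":0,"ay":0,"az":0},{"fingers":1,"tx":-0.105,"ty":0,"tz":0,"ax":0,"ay":0,"az":0},{"fingers":1,"tx":-0.14,"ty":0,"tz":0,"ax":0,"ay":0,"az":0}]}}

```text
time_s: 5.68
tcp_pos: [0.4264, 0.1704, 0.1488]
ee_rot: [[-0.002, -0.136, 0.991], [-0.001, 0.991, 0.136], [-1.0, -0.001, -0.002]]
wrist_force: [0.5, 0.7, -3.5]
gripper_width: 0.447
```

Call:
{"fn": "play_rows", "kwargs": {"commands": [{"fingers":1,"tx":-0.035,"ty":0,"tz":0,"ax":0,"ay":0,"az":0},{"fingers":1,"tx":-0.065,"ty":0,"tz":0,"ax":0,"ay":0,"az":0},{"fingers":1,"tx":-0.08,"ty":0,"tz":0,"ax":0,"ay":0,"az":0},{"fingers":1,"tx":-0.087,"ty":0,"tz":0,"ax":0,"ay":0,"az":0},{"fingers":1,"tx":-0.087,"ty":0,"tz":0,"ax":0,"ay":0,"az":0}]}}

```text
time_s: 6.1
tcp_pos: [0.4272, 0.171, 0.214]
ee_rot: [[0.001, -0.136, 0.991], [0.001, 0.991, 0.136], [-1.0, 0.001, 0.001]]
wrist_force: [0.3, -0.2, -3.9]
gripper_width: 0.449
```

```bash
python3 - <<'E'
from h import *
np.set_printoptions(precision=4,suppress=True)
s=r.sense();print(s["tcp_pos"],s["gripper_width"],s["wrist_force"],s["moment"],s["joints"])
R=np.array(s["ee_rot"]);print(R.T@(np.array([.549,-.192,s["tcp_pos"][2]])-s["tcp_pos"])/.75)
w=cap("wrist");save(w,"e.png")
E
```

```text
[0.4272 0.171  0.214 ] 0.44938677495695556 [ 0.3341 -0.2052 -3.9375] [ 0.0411 -0.1302  0.0517] [  42.1236    7.2137  -24.1397   -0.029   -58.5622 -124.3065]
[-0.0005 -0.5016  0.0952]
```

View pics/e.png

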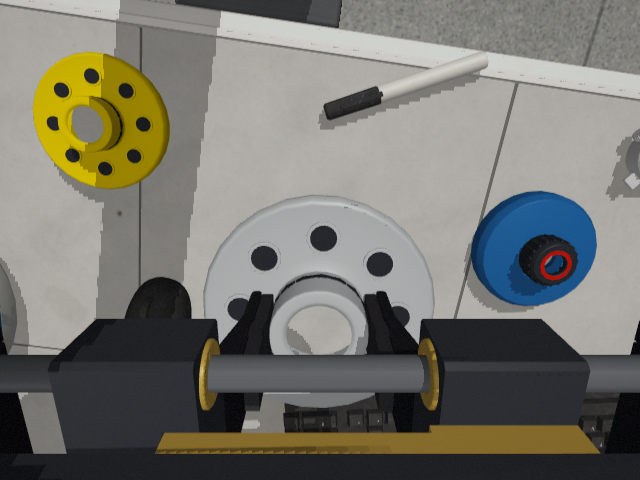

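Call:
{"fn": "play_rows", "kwargs": {"commands": [{"fingers":1,"tx":0,"ty":-0.02,"tz":0.007,"ax":0,"ay":0,"az":0},{"fingers":1,"tx":0,"ty":-0.06,"tz":0.021,"ax":0,"ay":0,"az":0},{"fingers":1,"tx":0,"ty":-0.105,"tz":0.036,"ax":0,"ay":0,"az":0},{"fingers":1,"tx":0,"ty":-0.15,"tz":0.052,"ax":0,"ay":0,"az":0},{"fingers":1,"tx":0,"ty":-0.195,"tz":0.067,"ax":0,"ay":0,"az":0}]}}

```text
time_s: 6.57
tcp_pos: [0.4964, 0.0315, 0.2113]
ee_rot: [[-0.004, -0.137, 0.991], [-0.001, 0.991, 0.137], [-1.0, -0.0, -0.004]]
wrist_force: [0.2, 0.9, -4.3]
gripper_width: 0.449
```

Call:
{"fn": "play_rows", "kwargs": {"commands": [{"fingers":1,"tx":0,"ty":-0.045,"tz":0.016,"ax":0,"ay":0,"az":0},{"fingers":1,"tx":0,"ty":-0.085,"tz":0.03,"ax":0,"ay":0,"az":0},{"fingers":1,"tx":0,"ty":-0.12,"tz":0.042,"ax":0,"ay":0,"az":0},{"fingers":1,"tx":0,"ty":-0.14,"tz":0.05,"ax":0,"ay":0,"az":0},{"fingers":1,"tx":0,"ty":-0.146,"tz":0.05,"ax":0,"ay":0,"az":0}]}}

```text
time_s: 6.98
tcp_pos: [0.5492, -0.0727, 0.2105]
ee_rot: [[-0.004, -0.133, 0.991], [-0.001, 0.991, 0.133], [-1.0, -0.0, -0.004]]
wrist_force: [0.3, -0.4, -4.1]
gripper_width: 0.448
```

Call:
{"fn": "play_rows", "kwargs": {"commands": [{"fingers":1,"tx":0,"ty":0,"tz":0,"ax":0,"ay":0,"az":0},{"fingers":1,"tx":0,"ty":0,"tz":0,"ax":0,"ay":0,"az":0},{"fingers":1,"tx":0,"ty":0,"tz":0,"ax":0,"ay":0,"az":0}]}}

```text
time_s: 7.23
tcp_pos: [0.5483, -0.0696, 0.2125]
ee_rot: [[-0.002, -0.137, 0.991], [0.0, 0.991, 0.137], [-1.0, 0.0, -0.002]]
wrist_force: [0.5, 0.9, -3.8]
gripper_width: 0.447
```

```bash
python3 - <<'E'
from h import *
np.set_printoptions(precision=4,suppress=True)
s=r.sense();print(s["tcp_pos"],s["joints"])
w=cap("wrist");save(w,"f.png");print(proj(w,[.549,-.192,.135]),proj(w,[.549,-.192,.045]))
for t in("spindle_tip","centrifuge"):
  for d in spotter.find_in(t,w)[:2]: print(t,d["score"],d["uv"])
E
```

```text
[ 0.5483 -0.0696  0.2125] [  9.5573  16.4178 -12.2685  -0.0316 -61.4198 -91.678 ]
[np.float64(101.74049322117432), np.float64(238.01198040231532)] [np.float64(160.34839824684627), np.float64(203.62440346706822)]
spindle_tip 0.93 [136.7, 176.0]
centrifuge 0.59 [136.4, 175.9]
```

View pics/f.png

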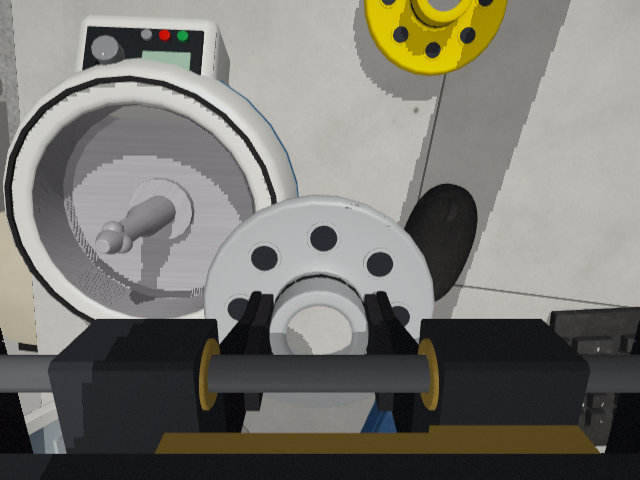

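```bash
python3 - <<'E'
from h import *
w=cap("wrist");save(w,"g.png",(85,165,205,255),6)
E
```

```text
(no output)
```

View pics/g.png

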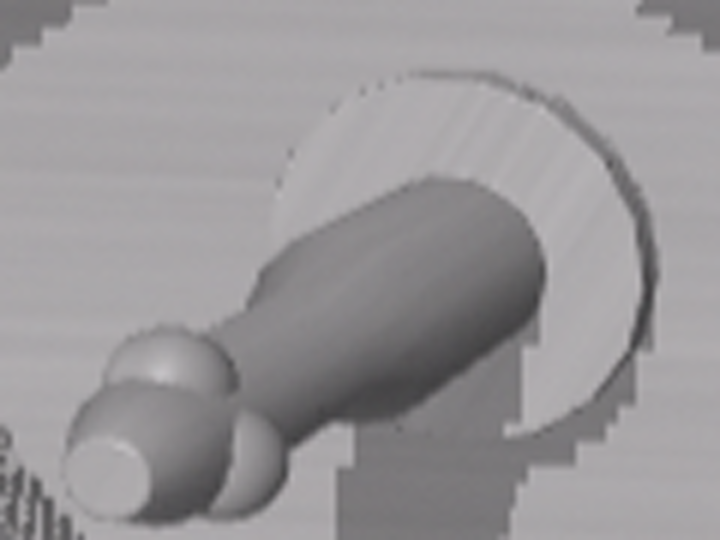

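```bash
python3 - <<'E'
from h import *
np.set_printoptions(precision=4,suppress=True)
w=cap("wrist");s=r.sense();R=np.array(s["ee_rot"]);p=np.array(s["tcp_pos"])
for uv,z in(((102.8,245),.135),((161,207.5),.045),((319.5,333),p[2]-.001)):
    X=onz(w,uv,z);print(X,R.T@(X-p)/.75)
E
```

```text
[ 0.5542 -0.1919  0.135 ] [ 0.1046 -0.1625 -0.0154]
[ 0.5532 -0.1917  0.045 ] [ 0.2246 -0.162  -0.0167]
[ 0.5485 -0.0698  0.2125] [ 0.0013 -0.0001 -0.0006]
```

Call:
{"fn": "play_rows", "kwargs": {"commands": [{"fingers":1,"tx":0,"ty":-0.03,"tz":-0.003,"ax":0,"ay":0,"az":0},{"fingers":1,"tx":0,"ty":-0.075,"tz":-0.007,"ax":0,"ay":0,"az":0},{"fingers":1,"tx":0,"ty":-0.12,"tz":-0.011,"ax":0,"ay":0,"az":0},{"fingers":1,"tx":0,"ty":-0.15,"tz":-0.014,"ax":0,"ay":0,"az":0},{"fingers":1,"tx":0,"ty":-0.1624,"tz":-0.0154,"ax":0,"ay":0,"az":0}]}}

```text
time_s: 7.9
tcp_pos: [0.5542, -0.1949, 0.2133]
ee_rot: [[0.0, -0.134, 0.991], [-0.001, 0.991, 0.134], [-1.0, -0.001, 0.0]]
wrist_force: [0.7, 0.8, -4.2]
gripper_width: 0.447
```

Call:
{"fn": "play_rows", "kwargs": {"commands": [{"fingers":1,"tx":0,"ty":0,"tz":0,"ax":0,"ay":0,"az":0},{"fingers":1,"tx":0,"ty":0,"tz":0,"ax":0,"ay":0,"az":0},{"fingers":1,"tx":0,"ty":0,"tz":0,"ax":0,"ay":0,"az":0},{"fingers":1,"tx":0,"ty":0,"tz":0,"ax":0,"ay":0,"az":0},{"fingers":1,"tx":0,"ty":0,"tz":0,"ax":0,"ay":0,"az":0}]}}

```text
time_s: 8.32
tcp_pos: [0.5544, -0.1915, 0.2134]
ee_rot: [[0.0, -0.138, 0.99], [0.0, 0.99, 0.138], [-1.0, 0.0, 0.0]]
wrist_force: [-0.4, -0.7, -4.2]
gripper_width: 0.444
```

```bash
python3 - <<'E'
from h import *
np.set_printoptions(precision=4,suppress=True)
s=r.sense();R=np.array(s["ee_rot"]);p=np.array(s["tcp_pos"]);print(p,R,s["joints"])
print(R.T@(np.array([.5537,-.1918,p[2]])-p)/.75)
a=cap("scene")["image"][210:330,400:560,::-1];b=cap("side")["image"][100:220,210:370,::-1]
cv2.imwrite("pics/i.png",cv2.resize(np.hstack([a,b]),None,fx=2.5,fy=2.5,interpolation=2))
E
```

```text
[ 0.5544 -0.1915  0.2134] [[ 0.0003 -0.1376  0.9905]
 [ 0.0001  0.9905  0.1376]
 [-1.      0.0001  0.0003]] [ -3.2538  19.5217  -7.571   -0.0083 -62.892  -78.8324]
[-0.     -0.0002 -0.0009]
```

View pics/i.png

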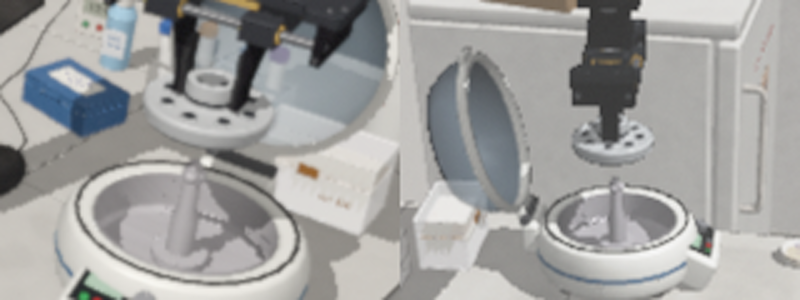

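Call:
{"fn": "play_rows", "kwargs": {"commands": [{"fingers":1,"tx":0.012,"ty":0,"tz":-0.0008,"ax":0,"ay":0,"az":0},{"fingers":1,"tx":0.028,"ty":0,"tz":-0.0008,"ax":0,"ay":0,"az":0},{"fingers":1,"tx":0.044,"ty":0,"tz":-0.0008,"ax":0,"ay":0,"az":0},{"fingers":1,"tx":0.058,"ty":0,"tz":-0.0008,"ax":0,"ay":0,"az":0},{"fingers":1,"tx":0.067,"ty":0,"tz":-0.0008,"ax":0,"ay":0,"az":0}]}}

```text
time_s: 8.83
tcp_pos: [0.5528, -0.1924, 0.1611]
ee_rot: [[-0.002, -0.136, 0.991], [0.001, 0.991, 0.136], [-1.0, 0.001, -0.002]]
wrist_force: [0.2, -0.1, -4.2]
gripper_width: 0.453
```

Call:
{"fn": "play_rows", "kwargs": {"commands": [{"fingers":1,"tx":0.01,"ty":0,"tz":0,"ax":0,"ay":0,"az":0},{"fingers":1,"tx":0.02,"ty":0,"tz":0,"ax":0,"ay":0,"az":0},{"fingers":1,"tx":0.03,"ty":0,"tz":0,"ax":0,"ay":0,"az":0},{"fingers":1,"tx":0.038,"ty":0,"tz":0,"ax":0,"ay":0,"az":0},{"fingers":1,"tx":0.04,"ty":0,"tz":0,"ax":0,"ay":0,"az":0}]}}

```text
time_s: 9.25
tcp_pos: [0.553, -0.1926, 0.1317]
ee_rot: [[-0.002, -0.136, 0.991], [0.0, 0.991, 0.136], [-1.0, 0.001, -0.002]]
wrist_force: [0.2, 0.5, -3.8]
gripper_width: 0.445
```

Call:
{"fn": "play_rows", "kwargs": {"commands": [{"fingers":1,"tx":0.004,"ty":0.0005,"tz":0.0005,"ax":0,"ay":0,"az":0},{"fingers":1,"tx":0.009,"ty":0.0005,"tz":0.0005,"ax":0,"ay":0,"az":0},{"fingers":1,"tx":0.014,"ty":0.0005,"tz":0.0005,"ax":0,"ay":0,"az":0},{"fingers":1,"tx":0.018,"ty":0.0005,"tz":0.0005,"ax":0,"ay":0,"az":0},{"fingers":1,"tx":0.02,"ty":0.0005,"tz":0.0005,"ax":0,"ay":0,"az":0}]}}

```text
time_s: 9.67
tcp_pos: [0.5536, -0.1922, 0.1175]
ee_rot: [[-0.001, -0.136, 0.991], [0.0, 0.991, 0.136], [-1.0, 0.0, -0.001]]
wrist_force: [-0.6, 0.9, -3.2]
gripper_width: 0.448
```

```bash
python3 - <<'E'
from h import *
np.set_printoptions(precision=4,suppress=True)
s=r.sense();print(np.array(s["tcp_pos"]),s["wrist_force"],s["moment"])
E
```

```text
[ 0.5536 -0.1922  0.1175] [-0.6016  0.8548 -3.1849] [0.2521 0.0091 0.0047]
```

Call:
{"fn": "play_rows", "kwargs": {"commands": [{"fingers":1,"tx":0.007,"ty":0,"tz":0,"ax":0,"ay":0,"az":0},{"fingers":1,"tx":0.014,"ty":0,"tz":0,"ax":0,"ay":0,"az":0},{"fingers":1,"tx":0.021,"ty":0,"tz":0,"ax":0,"ay":0,"az":0},{"fingers":1,"tx":0.028,"ty":0,"tz":0,"ax":0,"ay":0,"az":0},{"fingers":1,"tx":0.033,"ty":0,"tz":0,"ax":0,"ay":0,"az":0}]}}

```text
time_s: 10.08
tcp_pos: [0.5536, -0.1922, 0.0923]
ee_rot: [[-0.001, -0.136, 0.991], [0.0, 0.991, 0.136], [-1.0, 0.0, -0.001]]
wrist_force: [-2.8, 1.8, -1.7]
gripper_width: 0.444
```

Call:
{"fn": "play_rows", "kwargs": {"commands": [{"fingers":1,"tx":0.0015,"ty":0,"tz":0,"ax":0,"ay":0,"az":0},{"fingers":1,"tx":0.003,"ty":0,"tz":0,"ax":0,"ay":0,"az":0},{"fingers":1,"tx":0.0045,"ty":0,"tz":0,"ax":0,"ay":0,"az":0},{"fingers":1,"tx":0.005,"ty":0,"tz":0,"ax":0,"ay":0,"az":0},{"fingers":1,"tx":0.005,"ty":0,"tz":0,"ax":0,"ay":0,"az":0}]}}

```text
time_s: 10.5
tcp_pos: [0.5536, -0.1922, 0.0895]
ee_rot: [[-0.001, -0.136, 0.991], [0.0, 0.991, 0.136], [-1.0, 0.0, -0.001]]
wrist_force: [-2.2, 2.2, -2.5]
gripper_width: 0.446
```

Call:
{"fn": "play_rows", "kwargs": {"commands": [{"fingers":1,"tx":0.001,"ty":0,"tz":0,"ax":0,"ay":0,"az":0},{"fingers":1,"tx":0.002,"ty":0,"tz":0,"ax":0,"ay":0,"az":0},{"fingers":1,"tx":0.003,"ty":0,"tz":0,"ax":0,"ay":0,"az":0},{"fingers":1,"tx":0.003,"ty":0,"tz":0,"ax":0,"ay":0,"az":0}]}}

```text
time_s: 10.83
tcp_pos: [0.5536, -0.1922, 0.0882]
ee_rot: [[-0.001, -0.136, 0.991], [-0.0, 0.991, 0.136], [-1.0, 0.0, -0.001]]
wrist_force: [-5.4, 3.0, 2.9]
gripper_width: 0.444
```

Call:
{"fn": "play_rows", "kwargs": {"commands": [{"fingers":0.0,"tx":0,"ty":0,"tz":0,"ax":0,"ay":0,"az":0},{"fingers":-0.5,"tx":0,"ty":0,"tz":0,"ax":0,"ay":0,"az":0},{"fingers":-0.7,"tx":0,"ty":0,"tz":0,"ax":0,"ay":0,"az":0},{"fingers":-0.7,"tx":0,"ty":0,"tz":0,"ax":0,"ay":0,"az":0},{"fingers":-0.7,"tx":0,"ty":0,"tz":0,"ax":0,"ay":0,"az":0}]}}

```text
time_s: 11.25
tcp_pos: [0.5548, -0.1925, 0.0877]
ee_rot: [[0.002, -0.136, 0.991], [-0.001, 0.991, 0.136], [-1.0, -0.001, 0.002]]
wrist_force: [0.3, 0.0, -0.2]
gripper_width: 0.714
```

Call:
{"fn": "play_rows", "kwargs": {"commands": [{"fingers":-0.7,"tx":-0.005,"ty":0,"tz":0,"ax":0,"ay":0,"az":0},{"fingers":-0.7,"tx":-0.03,"ty":0,"tz":0,"ax":0,"ay":0,"az":0},{"fingers":-0.7,"tx":-0.07,"ty":0,"tz":0,"ax":0,"ay":0,"az":0},{"fingers":-0.7,"tx":-0.115,"ty":0,"tz":0,"ax":0,"ay":0,"az":0},{"fingers":-0.7,"tx":-0.16,"ty":0,"tz":0,"ax":0,"ay":0,"az":0}]}}

```text
time_s: 11.67
tcp_pos: [0.5538, -0.1924, 0.2086]
ee_rot: [[-0.001, -0.136, 0.991], [-0.0, 0.991, 0.136], [-1.0, -0.0, -0.001]]
wrist_force: [0.7, -0.5, -0.4]
gripper_width: 0.847
```

Call:
{"fn": "play_rows", "kwargs": {"commands": [{"fingers":-1,"tx":0,"ty":0.04,"tz":-0.014,"ax":0,"ay":0,"az":0},{"fingers":-1,"tx":0,"ty":0.085,"tz":-0.029,"ax":0,"ay":0,"az":0},{"fingers":-1,"tx":0,"ty":0.13,"tz":-0.044,"ax":0,"ay":0,"az":0},{"fingers":-1,"tx":0,"ty":0.16,"tz":-0.055,"ax":0,"ay":0,"az":0},{"fingers":-1,"tx":0,"ty":0.17,"tz":-0.058,"ax":0,"ay":0,"az":0}]}}

```text
time_s: 12.08
tcp_pos: [0.492, -0.0699, 0.208]
ee_rot: [[0.001, -0.138, 0.99], [0.001, 0.99, 0.138], [-1.0, 0.0, 0.001]]
wrist_force: [-0.1, 0.8, 0.1]
gripper_width: 0.993
```

Call:
{"fn": "play_rows", "kwargs": {"commands": [{"fingers":-1,"tx":0,"ty":0,"tz":0,"ax":0,"ay":0,"az":0},{"fingers":-1,"tx":0,"ty":0,"tz":0,"ax":0,"ay":0,"az":0},{"fingers":-1,"tx":0,"ty":0,"tz":0,"ax":0,"ay":0,"az":0}]}}

```text
time_s: 12.33
tcp_pos: [0.4943, -0.0725, 0.2074]
ee_rot: [[0.001, -0.135, 0.991], [-0.0, 0.991, 0.135], [-1.0, -0.0, 0.001]]
wrist_force: [0.1, 1.3, 0.7]
gripper_width: 1.002
```

```bash
python3 - <<'E'
from h import *
np.set_printoptions(precision=4,suppress=True)
s=r.sense();R=np.array(s["ee_rot"]);p=np.array(s["tcp_pos"]);print(p)
print(R.T@(np.array([.4325,.362,p[2]])-p)/.75)
w=cap("wrist");cv2.imwrite("pics/j.png",w["image"][:,:,::-1])
for n,X in(("tip",[.5537,-.1918,.135]),("hub",[.5537,-.1918,.087])):print(n,proj(w,X))
E
```

```text
[ 0.4943 -0.0725  0.2074]
[-0.0002  0.5851 -0.0031]
tip [np.float64(105.10122178610138), np.float64(335.5459501300585)]
hub [np.float64(138.7553840877566), np.float64(299.98158326049366)]
```

View pics/j.png

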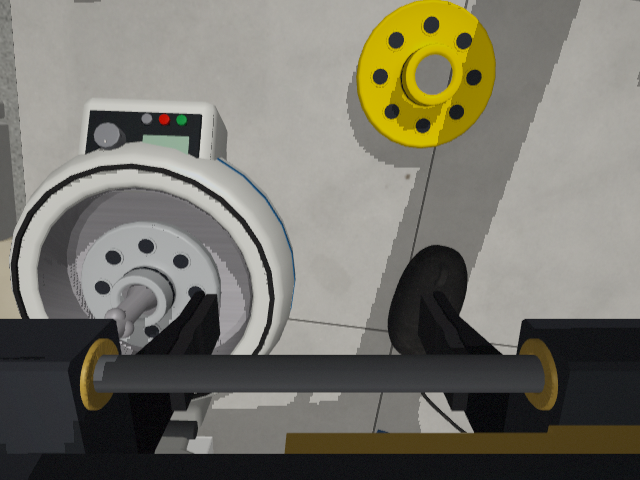

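Call:
{"fn": "play_rows", "kwargs": {"commands": [{"fingers":-1,"tx":0,"ty":0.03,"tz":0,"ax":0,"ay":0,"az":0},{"fingers":-1,"tx":0,"ty":0.08,"tz":0,"ax":0,"ay":0,"az":0},{"fingers":-1,"tx":0,"ty":0.135,"tz":0,"ax":0,"ay":0,"az":0},{"fingers":-1,"tx":0,"ty":0.19,"tz":0,"ax":0,"ay":0,"az":0},{"fingers":-1,"tx":0,"ty":0.245,"tz":0,"ax":0,"ay":0,"az":0}]}}

```text
time_s: 12.8
tcp_pos: [0.4689, 0.111, 0.2072]
ee_rot: [[0.0, -0.134, 0.991], [-0.0, 0.991, 0.134], [-1.0, -0.0, 0.0]]
wrist_force: [0.9, 0.6, 0.4]
gripper_width: 1.0
```

Call:
{"fn": "play_rows", "kwargs": {"commands": [{"fingers":-1,"tx":0,"ty":0.055,"tz":0,"ax":0,"ay":0,"az":0},{"fingers":-1,"tx":0,"ty":0.11,"tz":0,"ax":0,"ay":0,"az":0},{"fingers":-1,"tx":0,"ty":0.165,"tz":0,"ax":0,"ay":0,"az":0},{"fingers":-1,"tx":0,"ty":0.22,"tz":0,"ax":0,"ay":0,"az":0},{"fingers":-1,"tx":0,"ty":0.265,"tz":0,"ax":0,"ay":0,"az":0}]}}

```text
time_s: 13.22
tcp_pos: [0.442, 0.3093, 0.207]
ee_rot: [[0.0, -0.136, 0.991], [0.0, 0.991, 0.136], [-1.0, -0.0, 0.0]]
wrist_force: [2.1, -0.2, 0.2]
gripper_width: 0.997
```

Call:
{"fn": "play_rows", "kwargs": {"commands": [{"fingers":-1,"tx":0,"ty":0.035,"tz":0,"ax":0,"ay":0,"az":0},{"fingers":-1,"tx":0,"ty":0.06,"tz":0,"ax":0,"ay":0,"az":0},{"fingers":-1,"tx":0,"ty":0.072,"tz":0,"ax":0,"ay":0,"az":0},{"fingers":-1,"tx":0,"ty":0.072,"tz":0,"ax":0,"ay":0,"az":0},{"fingers":-1,"tx":0,"ty":0.072,"tz":0,"ax":0,"ay":0,"az":0}]}}

```text
time_s: 13.63
tcp_pos: [0.4344, 0.3596, 0.2068]
ee_rot: [[-0.001, -0.135, 0.991], [-0.001, 0.991, 0.135], [-1.0, -0.001, -0.001]]
wrist_force: [-1.0, -0.8, 0.3]
gripper_width: 1.001
```

```bash
python3 - <<'E'
from h import *
np.set_printoptions(precision=4,suppress=True)
s=r.sense();R=np.array(s["ee_rot"]);p=np.array(s["tcp_pos"]);print(p)
w=cap("wrist");cv2.imwrite("pics/k.png",w["image"][:,:,::-1])
# blue skirt ellipse + red ring centroid
hsv=cv2.cvtColor(w["image"],cv2.COLOR_RGB2HSV)
m=((hsv[:,:,1]>140)&((hsv[:,:,0]<8)|(hsv[:,:,0]>172))&(hsv[:,:,2]>80)).astype(np.uint8); m[320:]=0
c=max(cv2.findContours(m,0,1)[0],key=cv2.contourArea); e=cv2.fitEllipse(cv2.convexHull(c)); print("red",e)
for z in(.046,.041): 
    X=onz(w,e[0],z);print(X,R.T@(X-p)/.75)
for d in spotter.find_in("cover_knob_top",w)[:1]: print(d["uv"],d["score"],onz(w,d["uv"],.046))
E
```

```text
[0.4344 0.3596 0.2068]
red ((324.0130615234375, 228.4259796142578), (32.01220703125, 32.641300201416016), 79.16744232177734)
[0.4358 0.3632 0.046 ] [0.2144 0.0047 0.0027]
[0.4372 0.3634 0.041 ] [0.2211 0.0048 0.0045]
[321.8, 216.6] 0.77 [0.4269 0.3602 0.046 ]
```

View pics/k.png

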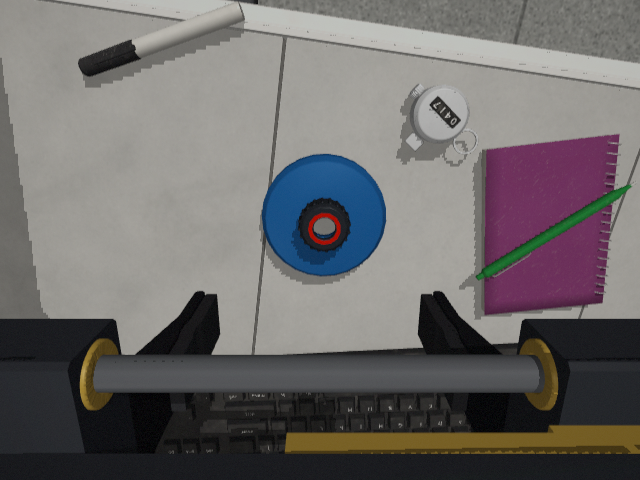

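Call:
{"fn": "play_rows", "kwargs": {"commands": [{"fingers":-1,"tx":0.03,"ty":0.0047,"tz":0.0027,"ax":0,"ay":0,"az":0},{"fingers":-1,"tx":0.07,"ty":0.0047,"tz":0.0027,"ax":0,"ay":0,"az":0},{"fingers":-1,"tx":0.11,"ty":0.0047,"tz":0.0027,"ax":0,"ay":0,"az":0},{"fingers":-1,"tx":0.145,"ty":0.0047,"tz":0.0027,"ax":0,"ay":0,"az":0},{"fingers":-1,"tx":0.17,"ty":0.0047,"tz":0.0027,"ax":0,"ay":0,"az":0}]}}

```text
time_s: 14.15
tcp_pos: [0.4353, 0.3619, 0.0778]
ee_rot: [[-0.002, -0.134, 0.991], [-0.002, 0.991, 0.134], [-1.0, -0.002, -0.002]]
wrist_force: [-0.5, -0.3, -0.6]
gripper_width: 1.0
```

Call:
{"fn": "play_rows", "kwargs": {"commands": [{"fingers":-0.5,"tx":0.015,"ty":0,"tz":0,"ax":0,"ay":0,"az":0},{"fingers":-0.5,"tx":0.027,"ty":0,"tz":0,"ax":0,"ay":0,"az":0},{"fingers":-0.4,"tx":0.036,"ty":0,"tz":0,"ax":0,"ay":0,"az":0},{"fingers":-0.3,"tx":0.042,"ty":0,"tz":0,"ax":0,"ay":0,"az":0},{"fingers":-0.3,"tx":0.044,"ty":0,"tz":0,"ax":0,"ay":0,"az":0}]}}

```text
time_s: 14.57
tcp_pos: [0.4359, 0.364, 0.0467]
ee_rot: [[0.0, -0.135, 0.991], [0.0, 0.991, 0.135], [-1.0, 0.0, 0.0]]
wrist_force: [0.2, 0.4, -0.1]
gripper_width: 0.714
```

Call:
{"fn": "play_rows", "kwargs": {"commands": [{"fingers":0,"tx":0,"ty":0,"tz":0,"ax":0,"ay":0,"az":0},{"fingers":1,"tx":0,"ty":0,"tz":0,"ax":0,"ay":0,"az":0},{"fingers":1,"tx":0,"ty":0,"tz":0,"ax":0,"ay":0,"az":0},{"fingers":1,"tx":0,"ty":0,"tz":0,"ax":0,"ay":0,"az":0},{"fingers":1,"tx":0,"ty":0,"tz":0,"ax":0,"ay":0,"az":0}]}}

```text
time_s: 14.98
tcp_pos: [0.4359, 0.3646, 0.0474]
ee_rot: [[0.001, -0.136, 0.991], [0.001, 0.991, 0.136], [-1.0, 0.001, 0.001]]
wrist_force: [-1.3, 0.7, 3.0]
gripper_width: 0.458
```

Call:
{"fn": "play_rows", "kwargs": {"commands": [{"fingers":1,"tx":0,"ty":0,"tz":0,"ax":0,"ay":0,"az":0},{"fingers":1,"tx":0,"ty":0,"tz":0,"ax":0,"ay":0,"az":0},{"fingers":1,"tx":0,"ty":0,"tz":0,"ax":0,"ay":0,"az":0},{"fingers":1,"tx":0,"ty":0,"tz":0,"ax":0,"ay":0,"az":0}]}}

```text
time_s: 15.32
tcp_pos: [0.4359, 0.3646, 0.0474]
ee_rot: [[0.001, -0.136, 0.991], [0.001, 0.991, 0.136], [-1.0, 0.0, 0.001]]
wrist_force: [-1.0, -0.4, 5.5]
gripper_width: 0.455
```

Call:
{"fn": "play_rows", "kwargs": {"commands": [{"fingers":1,"tx":-0.015,"ty":0,"tz":0,"ax":0,"ay":0,"az":0},{"fingers":1,"tx":-0.05,"ty":0,"tz":0,"ax":0,"ay":0,"az":0},{"fingers":1,"tx":-0.09,"ty":0,"tz":0,"ax":0,"ay":0,"az":0},{"fingers":1,"tx":-0.13,"ty":0,"tz":0,"ax":0,"ay":0,"az":0},{"fingers":1,"tx":-0.17,"ty":0,"tz":0,"ax":0,"ay":0,"az":0}]}}

```text
time_s: 15.73
tcp_pos: [0.435, 0.3638, 0.1743]
ee_rot: [[-0.002, -0.136, 0.991], [-0.001, 0.991, 0.136], [-1.0, -0.001, -0.002]]
wrist_force: [0.7, -0.5, -0.8]
gripper_width: 0.456
```

Call:
{"fn": "play_rows", "kwargs": {"commands": [{"fingers":1,"tx":-0.03,"ty":0,"tz":0,"ax":0,"ay":0,"az":0},{"fingers":1,"tx":-0.055,"ty":0,"tz":0,"ax":0,"ay":0,"az":0},{"fingers":1,"tx":-0.065,"ty":0,"tz":0,"ax":0,"ay":0,"az":0},{"fingers":1,"tx":-0.065,"ty":0,"tz":0,"ax":0,"ay":0,"az":0},{"fingers":1,"tx":-0.065,"ty":0,"tz":0,"ax":0,"ay":0,"az":0}]}}

```text
time_s: 16.15
tcp_pos: [0.435, 0.3639, 0.2216]
ee_rot: [[-0.002, -0.136, 0.991], [-0.001, 0.991, 0.136], [-1.0, -0.001, -0.002]]
wrist_force: [-0.2, -1.2, -2.2]
gripper_width: 0.46
```

```bash
python3 - <<'E'
from h import *
np.set_printoptions(precision=4,suppress=True)
s=r.sense();R=np.array(s["ee_rot"]);p=np.array(s["tcp_pos"]);print(p,s["wrist_force"],s["moment"],s["gripper_width"])
w=cap("wrist");cv2.imwrite("pics/l.png",w["image"][:,:,::-1])
hsv=cv2.cvtColor(w["image"],cv2.COLOR_RGB2HSV)
m=((hsv[:,:,1]>140)&((hsv[:,:,0]<8)|(hsv[:,:,0]>172))&(hsv[:,:,2]>80)).astype(np.uint8); m[420:]=0
c=max(cv2.findContours(m,0,1)[0],key=cv2.contourArea); e=cv2.fitEllipse(cv2.convexHull(c)); print("red",e,cv2.boundingRect(c))
X=onz(w,e[0],p[2]-.0014);print(X,R.T@(X-p)/.75)
g=np.array([.5534,-.1917,p[2]]);print(R.T@(g-p)/.75)
E
```

```text
[0.435  0.3639 0.2216] [-0.2363 -1.1707 -2.1851] [-0.0244 -0.0868  0.0096] 0.459823516796829
red ((318.3416442871094, 332.0428466796875), (56.602508544921875, 63.397823333740234), 90.89852142333984) (287, 304, 63, 51)
[0.4345 0.3632 0.2202] [ 0.0019 -0.0009 -0.0007]
[ 0.0004 -0.7554  0.056 ]
```

View pics/l.png

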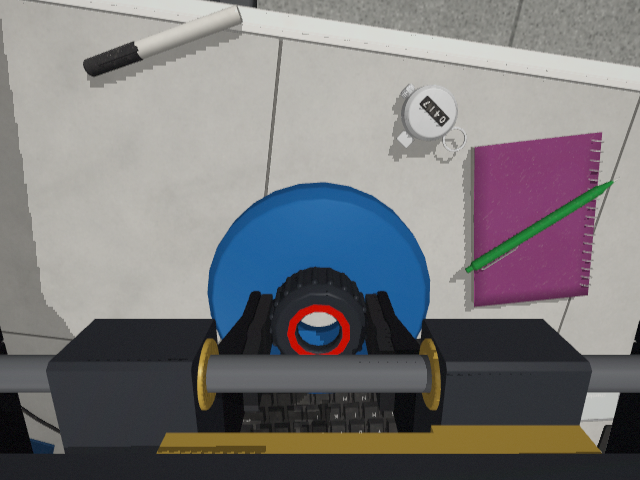

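Call:
{"fn": "play_rows", "kwargs": {"commands": [{"fingers":1,"tx":0,"ty":-0.025,"tz":0.002,"ax":0,"ay":0,"az":0},{"fingers":1,"tx":0,"ty":-0.07,"tz":0.005,"ax":0,"ay":0,"az":0},{"fingers":1,"tx":0,"ty":-0.12,"tz":0.009,"ax":0,"ay":0,"az":0},{"fingers":1,"tx":0,"ty":-0.17,"tz":0.013,"ax":0,"ay":0,"az":0},{"fingers":1,"tx":0,"ty":-0.22,"tz":0.016,"ax":0,"ay":0,"az":0}]}}

```text
time_s: 16.62
tcp_pos: [0.4692, 0.2006, 0.2208]
ee_rot: [[-0.003, -0.137, 0.991], [-0.002, 0.991, 0.137], [-1.0, -0.002, -0.004]]
wrist_force: [1.2, 0.3, -1.5]
gripper_width: 0.457
```

Call:
{"fn": "play_rows", "kwargs": {"commands": [{"fingers":1,"tx":0,"ty":-0.05,"tz":0.004,"ax":0,"ay":0,"az":0},{"fingers":1,"tx":0,"ty":-0.1,"tz":0.007,"ax":0,"ay":0,"az":0},{"fingers":1,"tx":0,"ty":-0.15,"tz":0.011,"ax":0,"ay":0,"az":0},{"fingers":1,"tx":0,"ty":-0.2,"tz":0.015,"ax":0,"ay":0,"az":0},{"fingers":1,"tx":0,"ty":-0.25,"tz":0.019,"ax":0,"ay":0,"az":0}]}}

```text
time_s: 17.03
tcp_pos: [0.5087, 0.0167, 0.2211]
ee_rot: [[-0.004, -0.136, 0.991], [-0.001, 0.991, 0.136], [-1.0, -0.0, -0.004]]
wrist_force: [0.8, 0.9, -1.3]
gripper_width: 0.455
```

Call:
{"fn": "play_rows", "kwargs": {"commands": [{"fingers":1,"tx":0,"ty":-0.05,"tz":0.004,"ax":0,"ay":0,"az":0},{"fingers":1,"tx":0,"ty":-0.1,"tz":0.007,"ax":0,"ay":0,"az":0},{"fingers":1,"tx":0,"ty":-0.14,"tz":0.01,"ax":0,"ay":0,"az":0},{"fingers":1,"tx":0,"ty":-0.17,"tz":0.012,"ax":0,"ay":0,"az":0},{"fingers":1,"tx":0,"ty":-0.19,"tz":0.014,"ax":0,"ay":0,"az":0}]}}

```text
time_s: 17.45
tcp_pos: [0.5385, -0.1234, 0.2205]
ee_rot: [[-0.005, -0.133, 0.991], [0.0, 0.991, 0.133], [-1.0, 0.001, -0.005]]
wrist_force: [1.1, -0.4, -1.3]
gripper_width: 0.454
```

Call:
{"fn": "play_rows", "kwargs": {"commands": [{"fingers":1,"tx":0,"ty":-0.03,"tz":0.002,"ax":0,"ay":0,"az":0},{"fingers":1,"tx":0,"ty":-0.06,"tz":0.004,"ax":0,"ay":0,"az":0},{"fingers":1,"tx":0,"ty":-0.085,"tz":0.006,"ax":0,"ay":0,"az":0},{"fingers":1,"tx":0,"ty":-0.094,"tz":0.007,"ax":0,"ay":0,"az":0},{"fingers":1,"tx":0,"ty":-0.095,"tz":0.007,"ax":0,"ay":0,"az":0}]}}

```text
time_s: 17.87
tcp_pos: [0.5537, -0.192, 0.2207]
ee_rot: [[-0.004, -0.134, 0.991], [0.001, 0.991, 0.134], [-1.0, 0.001, -0.004]]
wrist_force: [0.6, -0.2, -2.6]
gripper_width: 0.458
```

Call:
{"fn": "play_rows", "kwargs": {"commands": [{"fingers":1,"tx":0,"ty":0,"tz":0,"ax":0,"ay":0,"az":0},{"fingers":1,"tx":0,"ty":0,"tz":0,"ax":0,"ay":0,"az":0},{"fingers":1,"tx":0,"ty":0,"tz":0,"ax":0,"ay":0,"az":0},{"fingers":1,"tx":0,"ty":0,"tz":0,"ax":0,"ay":0,"az":0},{"fingers":1,"tx":0,"ty":0,"tz":0,"ax":0,"ay":0,"az":0}]}}

```text
time_s: 18.28
tcp_pos: [0.5543, -0.1902, 0.2232]
ee_rot: [[0.0, -0.137, 0.991], [0.0, 0.991, 0.137], [-1.0, 0.0, 0.0]]
wrist_force: [0.2, -0.2, -0.4]
gripper_width: 0.457
```

```bash
python3 - <<'E'
from h import *
np.set_printoptions(precision=4,suppress=True)
s=r.sense();R=np.array(s["ee_rot"]);p=np.array(s["tcp_pos"]);print(p,s["wrist_force"])
g=np.array([.5534,-.1917,p[2]]);print(R.T@(g-p)/.75)
E
```

```text
[ 0.5543 -0.1902  0.2232] [ 0.2068 -0.2009 -0.3873]
[-0.     -0.0018 -0.0014]
```

Call:
{"fn": "play_rows", "kwargs": {"commands": [{"fingers":1,"tx":0,"ty":-0.0014,"tz":-0.0009,"ax":0,"ay":0,"az":0},{"fingers":1,"tx":0.012,"ty":-0.0014,"tz":-0.0009,"ax":0,"ay":0,"az":0},{"fingers":1,"tx":0.026,"ty":-0.0014,"tz":-0.0009,"ax":0,"ay":0,"az":0},{"fingers":1,"tx":0.04,"ty":-0.0014,"tz":-0.0009,"ax":0,"ay":0,"az":0},{"fingers":1,"tx":0.052,"ty":-0.0014,"tz":-0.0009,"ax":0,"ay":0,"az":0}]}}

```text
time_s: 18.7
tcp_pos: [0.553, -0.1919, 0.1819]
ee_rot: [[-0.002, -0.136, 0.991], [0.001, 0.991, 0.136], [-1.0, 0.001, -0.002]]
wrist_force: [-0.4, 0.2, -1.9]
gripper_width: 0.457
```

Call:
{"fn": "play_rows", "kwargs": {"commands": [{"fingers":1,"tx":0.012,"ty":0,"tz":0,"ax":0,"ay":0,"az":0},{"fingers":1,"tx":0.024,"ty":0,"tz":0,"ax":0,"ay":0,"az":0},{"fingers":1,"tx":0.036,"ty":0,"tz":0,"ax":0,"ay":0,"az":0},{"fingers":1,"tx":0.044,"ty":0,"tz":0,"ax":0,"ay":0,"az":0},{"fingers":1,"tx":0.046,"ty":0,"tz":0,"ax":0,"ay":0,"az":0}]}}

```text
time_s: 19.12
tcp_pos: [0.5531, -0.192, 0.1479]
ee_rot: [[-0.003, -0.136, 0.991], [0.0, 0.991, 0.136], [-1.0, 0.001, -0.003]]
wrist_force: [0.8, 0.5, -1.1]
gripper_width: 0.451
```

Call:
{"fn": "play_rows", "kwargs": {"commands": [{"fingers":1,"tx":0,"ty":0,"tz":0,"ax":0,"ay":0,"az":0},{"fingers":1,"tx":0,"ty":0,"tz":0,"ax":0,"ay":0,"az":0},{"fingers":1,"tx":0,"ty":0,"tz":0,"ax":0,"ay":0,"az":0}]}}

```text
time_s: 19.37
tcp_pos: [0.5543, -0.1922, 0.1502]
ee_rot: [[0.001, -0.136, 0.991], [-0.0, 0.991, 0.136], [-1.0, -0.001, 0.001]]
wrist_force: [-0.2, -0.8, -2.5]
gripper_width: 0.456
```

```bash
python3 - <<'E'
from h import *
np.set_printoptions(precision=4,suppress=True)
s=r.sense();R=np.array(s["ee_rot"]);p=np.array(s["tcp_pos"]);print(p,s["wrist_force"],s["moment"])
w=cap("wrist");cv2.imwrite("pics/m.png",cv2.resize(w["image"][270:400,230:410,::-1],None,fx=4,fy=4,interpolation=2))
E
```

```text
[ 0.5543 -0.1922  0.1502] [-0.2103 -0.7552 -2.5319] [ 0.025  -0.1296 -0.0147]
```

View pics/m.png

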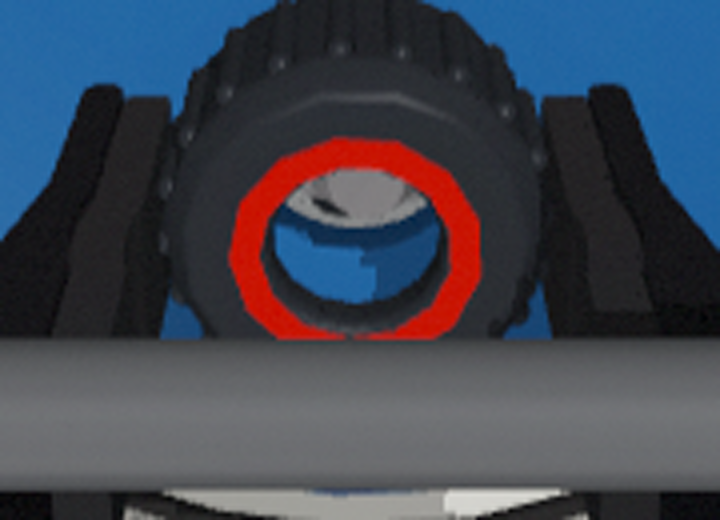

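Call:
{"fn": "play_rows", "kwargs": {"commands": [{"fingers":1,"tx":0.004,"ty":0.0008,"tz":-0.0007,"ax":0,"ay":0,"az":0},{"fingers":1,"tx":0.008,"ty":0.0008,"tz":-0.0007,"ax":0,"ay":0,"az":0},{"fingers":1,"tx":0.012,"ty":0.0008,"tz":-0.0007,"ax":0,"ay":0,"az":0},{"fingers":1,"tx":0.016,"ty":0.0008,"tz":-0.0007,"ax":0,"ay":0,"az":0},{"fingers":1,"tx":0.018,"ty":0.0008,"tz":-0.0007,"ax":0,"ay":0,"az":0}]}}

```text
time_s: 19.83
tcp_pos: [0.5529, -0.1915, 0.1353]
ee_rot: [[-0.001, -0.136, 0.991], [0.0, 0.991, 0.136], [-1.0, 0.0, -0.001]]
wrist_force: [-1.0, 0.2, -2.3]
gripper_width: 0.452
```

Call:
{"fn": "play_rows", "kwargs": {"commands": [{"fingers":1,"tx":0.002,"ty":0,"tz":0,"ax":0,"ay":0,"az":0},{"fingers":1,"tx":0.004,"ty":0,"tz":0,"ax":0,"ay":0,"az":0},{"fingers":1,"tx":0.006,"ty":0,"tz":0,"ax":0,"ay":0,"az":0},{"fingers":1,"tx":0.006,"ty":0,"tz":0,"ax":0,"ay":0,"az":0}]}}

```text
time_s: 20.17
tcp_pos: [0.5537, -0.1915, 0.1317]
ee_rot: [[0.001, -0.136, 0.991], [-0.0, 0.991, 0.136], [-1.0, -0.0, 0.001]]
wrist_force: [0.9, 1.3, -0.6]
gripper_width: 0.452
```

Call:
{"fn": "play_rows", "kwargs": {"commands": [{"fingers":1,"tx":0.001,"ty":0,"tz":0,"ax":0,"ay":0,"az":0},{"fingers":1,"tx":0.002,"ty":0,"tz":0,"ax":0,"ay":0,"az":0},{"fingers":1,"tx":0.003,"ty":0,"tz":0,"ax":0,"ay":0,"az":0},{"fingers":1,"tx":0.004,"ty":0,"tz":0,"ax":0,"ay":0,"az":0}]}}

```text
time_s: 20.5
tcp_pos: [0.5541, -0.1918, 0.1302]
ee_rot: [[0.003, -0.137, 0.991], [-0.001, 0.991, 0.137], [-1.0, -0.001, 0.002]]
wrist_force: [-1.2, 0.7, 6.5]
gripper_width: 0.455
```

Call:
{"fn": "play_rows", "kwargs": {"commands": [{"fingers":1,"tx":0.001,"ty":0,"tz":0,"ax":0,"ay":0,"az":0},{"fingers":1,"tx":0.002,"ty":0,"tz":0,"ax":0,"ay":0,"az":0},{"fingers":1,"tx":0.003,"ty":0,"tz":0,"ax":0,"ay":0,"az":0},{"fingers":1,"tx":0.004,"ty":0,"tz":0,"ax":0,"ay":0,"az":0}]}}

```text
time_s: 20.83
tcp_pos: [0.5533, -0.1914, 0.1253]
ee_rot: [[0.0, -0.136, 0.991], [0.0, 0.991, 0.136], [-1.0, 0.0, 0.0]]
wrist_force: [1.7, 2.1, -0.4]
gripper_width: 0.458
```

Call:
{"fn": "play_rows", "kwargs": {"commands": [{"fingers":1,"tx":0.0025,"ty":0,"tz":0,"ax":0,"ay":0,"az":0},{"fingers":1,"tx":0.005,"ty":0,"tz":0,"ax":0,"ay":0,"az":0},{"fingers":1,"tx":0.0075,"ty":0,"tz":0,"ax":0,"ay":0,"az":0},{"fingers":1,"tx":0.0095,"ty":0,"tz":0,"ax":0,"ay":0,"az":0},{"fingers":1,"tx":0.0095,"ty":0,"tz":0,"ax":0,"ay":0,"az":0}]}}

```text
time_s: 21.25
tcp_pos: [0.5529, -0.1915, 0.1175]
ee_rot: [[-0.001, -0.136, 0.991], [0.0, 0.991, 0.136], [-1.0, 0.0, -0.001]]
wrist_force: [0.5, 0.7, -3.0]
gripper_width: 0.455
```

Call:
{"fn": "play_rows", "kwargs": {"commands": [{"fingers":1,"tx":0.001,"ty":0,"tz":0,"ax":0,"ay":0,"az":0},{"fingers":1,"tx":0.002,"ty":0,"tz":0,"ax":0,"ay":0,"az":0},{"fingers":1,"tx":0.003,"ty":0,"tz":0,"ax":0,"ay":0,"az":0},{"fingers":1,"tx":0.003,"ty":0,"tz":0,"ax":0,"ay":0,"az":0}]}}

```text
time_s: 21.58
tcp_pos: [0.5531, -0.1917, 0.1165]
ee_rot: [[-0.0, -0.136, 0.991], [-0.0, 0.991, 0.136], [-1.0, -0.0, -0.0]]
wrist_force: [-0.7, 0.3, 0.4]
gripper_width: 0.456
```

Near home; press a touch more to confirm.

Call:
{"fn": "play_rows", "kwargs": {"commands": [{"fingers":1,"tx":0.001,"ty":0,"tz":0,"ax":0,"ay":0,"az":0},{"fingers":1,"tx":0.002,"ty":0,"tz":0,"ax":0,"ay":0,"az":0},{"fingers":1,"tx":0.003,"ty":0,"tz":0,"ax":0,"ay":0,"az":0},{"fingers":1,"tx":0.003,"ty":0,"tz":0,"ax":0,"ay":0,"az":0}]}}

```text
time_s: 21.92
tcp_pos: [0.5532, -0.1917, 0.1163]
ee_rot: [[0.001, -0.137, 0.991], [-0.001, 0.991, 0.137], [-1.0, -0.001, 0.0]]
wrist_force: [-3.6, 2.9, 10.8]
gripper_width: 0.456
```

Call:
{"fn": "play_rows", "kwargs": {"commands": [{"fingers":0.0,"tx":-0.002,"ty":0,"tz":0,"ax":0,"ay":0,"az":0},{"fingers":-0.5,"tx":-0.002,"ty":0,"tz":0,"ax":0,"ay":0,"az":0},{"fingers":-0.7,"tx":-0.002,"ty":0,"tz":0,"ax":0,"ay":0,"az":0},{"fingers":-0.7,"tx":-0.002,"ty":0,"tz":0,"ax":0,"ay":0,"az":0},{"fingers":-0.7,"tx":-0.002,"ty":0,"tz":0,"ax":0,"ay":0,"az":0}]}}

```text
time_s: 22.33
tcp_pos: [0.553, -0.1916, 0.115]
ee_rot: [[-0.001, -0.136, 0.991], [0.0, 0.991, 0.136], [-1.0, 0.0, -0.001]]
wrist_force: [-0.6, -0.2, -0.4]
gripper_width: 0.716
```

Call:
{"fn": "play_rows", "kwargs": {"commands": [{"fingers":-0.7,"tx":-0.01,"ty":0,"tz":0,"ax":0,"ay":0,"az":0},{"fingers":-0.7,"tx":-0.035,"ty":0,"tz":0,"ax":0,"ay":0,"az":0},{"fingers":-0.7,"tx":-0.07,"ty":0,"tz":0,"ax":0,"ay":0,"az":0},{"fingers":-0.7,"tx":-0.11,"ty":0,"tz":0,"ax":0,"ay":0,"az":0},{"fingers":-0.7,"tx":-0.15,"ty":0,"tz":0,"ax":0,"ay":0,"az":0}]}}

```text
time_s: 22.75
tcp_pos: [0.5529, -0.1916, 0.2292]
ee_rot: [[-0.001, -0.136, 0.991], [-0.0, 0.991, 0.136], [-1.0, -0.0, -0.001]]
wrist_force: [0.6, 0.6, 0.0]
gripper_width: 0.841
```

Call:
{"fn": "play_rows", "kwargs": {"commands": [{"fingers":-0.7,"tx":0,"ty":0.025,"tz":0,"ax":0,"ay":0,"az":0},{"fingers":-0.7,"tx":0,"ty":0.06,"tz":0,"ax":0,"ay":0,"az":0},{"fingers":-0.7,"tx":0,"ty":0.1,"tz":0,"ax":0,"ay":0,"az":0},{"fingers":-0.7,"tx":0,"ty":0.13,"tz":0,"ax":0,"ay":0,"az":0},{"fingers":-0.7,"tx":0,"ty":0.14,"tz":0,"ax":0,"ay":0,"az":0}]}}

```text
time_s: 23.17
tcp_pos: [0.5385, -0.0853, 0.2286]
ee_rot: [[0.001, -0.138, 0.99], [0.0, 0.99, 0.138], [-1.0, 0.0, 0.001]]
wrist_force: [-0.3, -0.1, 0.1]
gripper_width: 0.851
```

Call:
{"fn": "play_rows", "kwargs": {"commands": [{"fingers":-0.7,"tx":0,"ty":0,"tz":0,"ax":0,"ay":0,"az":0},{"fingers":-0.7,"tx":0,"ty":0,"tz":0,"ax":0,"ay":0,"az":0},{"fingers":-0.7,"tx":0,"ty":0,"tz":0,"ax":0,"ay":0,"az":0},{"fingers":-0.7,"tx":0,"ty":0,"tz":0,"ax":0,"ay":0,"az":0}]}}

```text
time_s: 23.5
tcp_pos: [0.539, -0.0885, 0.2278]
ee_rot: [[-0.0, -0.135, 0.991], [-0.0, 0.991, 0.135], [-1.0, -0.0, -0.0]]
wrist_force: [0.3, -0.4, 0.4]
gripper_width: 0.848
```

```bash
python3 - <<'E'
from h import *
np.set_printoptions(precision=4,suppress=True)
s=r.sense();print(s["tcp_pos"],s["wrist_force"],s["time_s"])
for n in("wrist","scene","side"):
    w=cap(n)
    hsv=cv2.cvtColor(w["image"],cv2.COLOR_RGB2HSV)
    m=((hsv[:,:,1]>130)&((hsv[:,:,0]<8)|(hsv[:,:,0]>172))&(hsv[:,:,2]>70)).astype(np.uint8)
    b=((hsv[:,:,0]>95)&(hsv[:,:,0]<120)&(hsv[:,:,1]>150)).astype(np.uint8)
    for z,t in((.115,"home"),(.130,"on balls")): print(n,t,"knob top pred",np.array(proj(w,[.5535,-.1916,z])))
    u,v=map(int,proj(w,[.5535,-.1916,.115])); k=70 if n=="wrist" else 20
    for q,t in((m,"red"),(b,"blue")):
        ys,xs=np.nonzero(q[max(v-k,0):v+k,max(u-k,0):u+k]); 
        if len(xs): print(t,len(xs),"u",xs.min()+max(u-k,0),xs.max()+max(u-k,0),"v",ys.min()+max(v-k,0),ys.max()+max(v-k,0))
    for t,z in(("cover_knob_top",.115),("rotor_cover",.09),("spindle_tip",.135)):
        for d in spotter.find_in(t,w)[:1]: print(t,round(d["score"],2),np.array(d["uv"]),onz(w,d["uv"],z))
E
```

```text
[ 0.539  -0.0885  0.2278] [ 0.2926 -0.4036  0.4471] 23.5
wrist home knob top pred [159.3624 246.1259]
wrist on balls knob top pred [150.4613 253.7235]
red 342 u 139 177 v 227 263
blue 10233 u 102 228 v 176 296
cover_knob_top 0.71 [176.9 224.8] [ 0.5375 -0.1808  0.115 ]
rotor_cover 0.73 [178.4 224.2] [ 0.5449 -0.1876  0.09  ]
spindle_tip 0.65 [200.3 163. ] [ 0.4932 -0.1626  0.135 ]
scene home knob top pred [476.2237 281.5053]
scene on balls knob top pred [477.3594 275.436 ]
red 23 u 471 482 v 280 285
blue 430 u 456 495 v 282 300
cover_knob_top 0.96 [471.6 300.4] [ 0.4849 -0.2228  0.115 ]
rotor_cover 0.74 [473.4 296.5] [ 0.5351 -0.2005  0.09  ]
spindle_tip 0.74 [498.8 262.3] [ 0.6283 -0.1981  0.135 ]
side home knob top pred [295.6108 176.0439]
side on balls knob top pred [295.4738 171.7728]
cover_knob_top 0.96 [297.9 187.5] [ 0.5284 -0.1172  0.115 ]
rotor_cover 0.71 [296.2 187.1] [ 0.5459 -0.1649  0.09  ]
spindle_tip 0.58 [264.6 180.1] [ 0.6299 -0.1079  0.135 ]
```

```bash
python3 -c "
from station import job
print(job.finish_job())"
```

```text
the job is handed in; nothing more can be done
None
```

The rotor is on its seat and the cover is locked down on it, but the run may still be judged a failure. When I first lowered the open gripper onto the rotor, the wrist force read 158 N for one sample (limit 120 N). The arm overshot by about 2 mm, and the fingertips probably knocked the rotor disc.

- **Rotor:** I took the silver one, not the yellow look-alike. It went slowly down the spindle until the seat pushed back: the vertical force rose by about 5 N, and the grip height put its underside at about 45 mm above the bench. A wrist picture after release showed it level on the axis, within about 2 mm.
- **Cover:** About 8 N showed as the lip reached the balls, and the force then fell away. The cover stopped at the home height, within a millimetre, under about 12 N.
- **Last checks:**
  - In the wrist and scene views the knob's red ring matched the home position to about 1 pixel, rather than the position 15 mm higher on the balls.
  - In the side view the ring could not be seen, and the network's knob and spindle-tip positions were off and not used.
  - I had no picture views left, so this check is from measurements only.
- **Bystanders:** I touched none of them knowingly, but did not measure them again at the end.
- **Hand-in:** The gripper was clear of everything at 23.5 s. No verdict was reported.

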